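# Open a tight jar of corks in the bench jar vice

## Robot

A 6-joint arm with a two-finger parallel gripper is mounted at the origin on the work surface. World frame = base frame: x ahead of the robot, y to its left, z up, the work surface at z = 0. Lengths are in m, angles in rad, forces in N, time in s.
With the tool pointing down it reaches from about 0.35 to 0.775 m from the base axis. Payload 7.3 kg.
Tool frame: the origin (TCP) lies at the very end of the fingers, on their centre line; the grasp point (between the pads) lies 19 mm behind it; z points along the fingers, y is the direction in which the jaws open and shut (so a half turn about z gives the same grasp; the last joint's range is limited). The gripper opens to 92 mm and grips with 3 to 60 N. Pads are 19 mm wide; open, the fingers measure 130 mm over their backs; the gripper's body (75 mm by 190 mm) begins 47 mm behind the grasp point.
Start: joints at [1.086, 0.342, 1.524, -0, 1.275, -0.146], TCP at [0.174, 0.495, 0.227] pointing down, gripper open.
Joint ranges: [-2.53, 2.53], [-0.77, 2.02], [0.04, 2.7], [-1, 4.14], [0.28, 2.66], [-3.11, 3.11]. Speed limits (rad/s): [2.57, 2.57, 3.14, 3.14, 3.14, 3.14].

## Interface

Orientations are given as [roll, pitch, yaw] about the fixed x, y, z axes, in that order (R = Rz(yaw) Ry(pitch) Rx(roll)).
In Python, from cell import robot gives the robot as it stands.
- The arm moves only by the tool apply_moves, never from a script. Its argument "plan" is a list of rows, each an object of numbers: "tx", "ty", "tz": the shift along the tool's x, y, z in m; "yaw": the turn about the tool's z in rad; "grip": the opening, from -1 (shut) to 1 (fully open), so that 0 is half open. In form: [{"tx": .., "ty": .., "tz": .., "yaw": .., "grip": ..}, ...]. A call has 1 to 8 rows; each row is the pose to reach, as a shift and turn from the pose commanded when the call began, along the tool's axes at that moment; what a row does not reach only later rows make up. A row lasts 1/8 s, in which the tool goes at most 62.5 mm and 10.7 degrees, less where a joint would pass 70% of its speed; a pose out of reach is approached as far as the arm can. A call with a gripper value outside its range is refused whole. The fingers move at their own pace and stop on an object; "force" is the grip in N (left out, the last holds). Time passes only in rows, so rows that repeat a pose let the fingers close. It gives the time, the measured TCP pose, the force and the opening at its end, in the units of the state.
- robot.observe(): the state, without advancing time (a new reading comes with each control period).
- robot.read_camera(name): name is "scene" or "top"; returns (picture, depth): 400x640x3 uint8, red, green, blue; 400x640 float32, m along the optical axis (not along the pixel's ray), 0 where there is no reading.
- robot.get_calibration(name): a dict with "camera_matrix" (3x3 intrinsics, pixels), "k1" (the pictures are not rectified: a ray, as slopes to the right and down, at radius r is drawn at 1 + k1 r^2 times it, then the intrinsics apply), "R" (3x3) and "t" (3): a world point X has camera coordinates R X + t. Camera axes: x right, y down, z forward; pixel columns grow to the right and rows downward; lengths in m; the calibration is good to about 2 mm. A picture is of the moment at which its call begins. get_calibration takes no time and is no camera call.
- robot.hand_in(): hands the job in, once; it reports no verdict.
Trained networks look in the newest picture that a camera, given by its name, has taken for a name from the list of things; names that differ only in an ending like _2 or _b are one class to them, and where a whole thing is asked for, a point or a joint stands for the part that bears it (a point fixed in the world has none). Each returns a list of dicts, best first, with "confidence" (0 to 1); they miss things now and then, are a little off and sometimes report something else, mostly with a low value. They report only what shows in the picture. A call takes as long as a camera call. They do not tell look-alikes from the thing itself.
- robot.outline_of(label, camera): "region" (400x640 bool, what is visible of it) and "pixel" ([row, column] in pixels, amid what is visible of it).
- robot.tip_of(label, camera): "pixel" ([row, column] in pixels: a listed point, or the origin of a listed thing).
The state is a dict: "time": time; "qpos": joint angles; "qvel": joint speeds; "joint_efforts": joint torques, N m; "tool_pos": TCP position; "tool_rot": TCP orientation; "contact_force": force on the tool from outside, world axes, zero at the start; "torque": the same for the moment, N m; "opening": finger opening in m.
Only numpy, scipy, OpenCV 4.12 (cv2) and the standard library are available. Lean on these libraries where they do the work, as an engineer would, in place of code of your own. Each camera call takes 0.05 s, during which the arm holds its last target.

## Task

The square glass jar of corks stands loose in the wooden jar vice: slide the vice's jaw up against it by the upright post until the jar is held squarely and firmly against the fence, so that it cannot turn. Then unscrew its tight steel cap anticlockwise (seen from above), stop turning as soon as the thread lets go, after about a fifth of a turn, and only then lift it straight up, leaving the jar standing clamped. Finish still holding the cap level in the gripper, straight above the mouth with its lower edge about 2 cm clear of it; leave the other things on the table alone.

Things in the scene. Friction and masses are not known exactly. Their poses are not given: they have to be found in the camera images.
- vice: wooden jar vice fixed to the table: base board 130 x 245 mm, 18 mm thick. Origin on the table, z up. The jar stands on the board between the fence (inner face at y = +40 mm, top 68 mm above the table, 110 mm wide along x) and the jaw, which slides along y; +y is the closing direction, from post to fence.
- jaw (a joint): how far the jaw is open beyond the jar's width, in m: 0 when the jar is clamped squarely between jaw and fence, grows as the jaw is drawn back (along the vice's -y); can not open beyond 0.050. It slides stiffly (about 15 N) and stays where it is left. Jaw block 110 mm wide along the vice's x, top 67 mm above the table.
- jaw_post (a point): top centre of the jaw's upright square wooden post, 18 x 18 mm, sides along the vice's x and y, 100 mm above the table; the post is free for pinching across x over its upper 60 mm. It stands 75 mm behind the jaw's face and moves with the jaw; slid home it is at vice (0, -101, 100) mm.
- jar_mid (a point): loose square glass jar with corks, body 66 x 66 x 86 mm (about 0.5 kg); this point is the body's centre, 43 mm above its underside and 61 mm above the table; x and y along its sides, z up. At the start it stands in the vice between fence and jaw, touching neither, and turned a little.
- jar_mouth (a point): centre of the jar's rim, 112 mm above its underside, on the jar's vertical axis; neck 34 mm across, glass thread ledges to 47 mm across; axes as the jar's.
- cap_mid (a point): centre of the jar's round fluted steel cap, 56 mm across, 36 mm tall, 60 g; z up, x along the jar's x while tight. Screwed on, this point is level with the jar's mouth. It takes 0.2 to 0.6 N m to turn; rises at most 2 mm; free to lift once turned 1.15 rad anticlockwise from above.
- cap: the same cap; origin at the centre of its lower edge, 18 mm below its middle, z up. A sprung liner inside pushes it upward with about 24 N while tight. Turned beyond 2.5 rad it would catch again. It can be gripped at any yaw.
- jar: the same jar; origin at the centre of its underside
- wine: upright small wine bottle, 62 mm across, 215 mm tall; origin at its underside centre; bystander
- round_jar: round closed glass jar, 70 mm across, 100 mm tall, standing on the table; origin at its underside centre; bystander
- cork: cork lying on the table, 23 mm across, 45 mm long; bystander
- brush: hand brush lying on the table; bystander
- spare_cap: spare steel cap lying on the table, 56 mm across, 22 mm tall; origin at its underside centre; bystander
- cup: white tasting cup, 72 mm across, 80 mm tall; origin at its underside centre; bystander
Things that resemble listed ones, but are neither listed nor needed, are in the scene too. Leave any blue look-alike of the cap alone. What is shaped like the jar but blue is not meant.

How it is judged:
On the way, in this order (a step that is already met when the one before it is completed fails the run):
1. the jar is clamped squarely between jaw and fence, the cap still tight (value of joint jaw below 0.003 m and angle between the x axis of jar_mid and the x axis of vice, either way round below 0.08 rad and angle between the x axis of cap_mid and the x axis of jar_mid, either way round below 0.3 rad), for 0.3 s.
2. the cap is turned past the end of its thread while it is still on the jar and the jar stays clamped (value of joint jaw below 0.003 m and angle between the x axis of jar_mid and the x axis of vice, either way round below 0.08 rad and angle between the x axis of cap_mid and the x axis of jar_mid, either way round above 1.1 rad and z of cap_mid in the frame of jar_mouth below 0.012 m), for 0.1 s.
At the end, for the whole second after the job is handed in: Gripper holds the cap (over 2 N), level within 0.2 rad, centre 25 to 55 mm above the jar's mouth, within 15 mm of its axis, not touching the jar; cap turned 1.0 to 2.1 rad from tight; jar upright on the board, square to the vice within 0.08 rad, jaw joint under 3 mm (value of joint jaw below 0.003 m and angle between the x axis of jar_mid and the x axis of vice, either way round below 0.08 rad and z of cap_mid in the frame of jar_mouth between 0.025 and 0.055 m and horizontal distance between cap_mid and jar_mouth below 0.015 m and angle between cap_mid's own z axis and vertical below 0.2 rad and angle between the x axis of cap_mid and the x axis of jar_mid, either way round above 1 rad and contact force between the fingers and cap above 2 N and contact force between cap and jar below 0.1 N and angle between jar_mid's own z axis and vertical below 0.05 rad and height (world z) of jar_mid below 0.065 m); the arm keeps its last pose, push and grip.
It fails at once if the jar is lifted off the vice board by more than 8 mm or tipped (height (world z) of jar_mid above 0.069 m or angle between jar_mid's own z axis and vertical above 0.2 rad).
It fails at once if a bystander is shifted by more than 30 mm (distance of any of wine, round_jar, cork, brush, spare_cap, cup from where it was at the start of the episode above 0.03 m).
It also fails if it takes over 58 s, if anything falls off the work surface, if the arm or the gripper's body presses on something with over 40 N, if the wrist force passes 120 N, or if a joint passes its speed limit or range.

## Working session

There is one attempt and no reset: what is moved stays moved. The work goes in short steps, Python scripts to look and compute and a tool call to move; the robot and the scene stay as the last step left them, time stands still between calls to the robot, and variables do not carry over. Pictures are saved under pics/ and viewed, and the job is handed in when it is done.

Besides the shell and the picture viewer there is one more tool, called after "Request:" as name(argument=value, ...) on one line, values as JSON. apply_moves: Moves the arm, as the interface text tells. Its arguments: {"type":"object","properties":{"plan":{"type":"array","items":{"type":"object","properties":{"tx":{"type":"number"},"ty":{"type":"number"},"tz":{"type":"number"},"yaw":{"type":"number"},"grip":{"type":"number"}}}},"force":{"type":"number"}},"required":["plan"]}

```bash
ls; mkdir -p pics
cat > h.py <<'E'
import numpy as np, cv2
from cell import robot
def ray(cam,px):
    c=robot.get_calibration(cam);K=np.array(c["camera_matrix"]);k=c["k1"]
    r,cc=px
    d=np.array([(cc-K[0,2])/K[0,0],(r-K[1,2])/K[1,1]]);u=d.copy()
    for _ in range(20): u=d/(1+k*(u@u))
    return np.array([u[0],u[1],1.]),np.array(c["R"]),np.array(c["t"])
def at_depth(cam,px,z):
    u,R,t=ray(cam,px); return R.T@(u*z-t)
def at_height(cam,px,h):
    u,R,t=ray(cam,px); o=-R.T@t; d=R.T@u
    return o+d*(h-o[2])/d[2]
def cloud(cam,D,mask):
    rr,cc=np.nonzero(mask&(D>0)); c=robot.get_calibration(cam);K=np.array(c["camera_matrix"]);k=c["k1"]
    d=np.stack([(cc-K[0,2])/K[0,0],(rr-K[1,2])/K[1,1]],1);u=d.copy()
    for _ in range(20): u=d/(1+k*(u**2).sum(1,keepdims=True))
    z=D[rr,cc]; P=np.c_[u,np.ones(len(u))]*z[:,None]
    return (P-np.array(c["t"]))@np.array(c["R"])
def save(n,im): cv2.imwrite("pics/"+n,im[:,:,::-1])
E
python3 - <<'E'
from h import *
for c in ["top","scene"]:
    im,D=robot.read_camera(c); save(c+"1.png",im); np.save(c+"_D.npy",D)
    for l in ["jaw_post","jar_mid","jar_mouth","cap_mid","vice"]:
        for d in robot.tip_of(l,c)[:3]: print(c,l,d["pixel"],round(d["confidence"],2))
s=robot.observe(); print(s)
E
```

```text
pics
top jaw_post [178.3, 403.8] 0.57
top jar_mid [199.4, 345.5] 0.79
top jar_mid [136.8, 243.4] 0.68
top jar_mid [208.8, 233.5] 0.43
top jar_mouth [198.2, 343.8] 0.81
top jar_mouth [126.4, 241.9] 0.79
top cap_mid [197.2, 344.8] 0.93
top cap_mid [295.7, 311.6] 0.55
top cap_mid [150.0, 306.3] 0.22
top vice [212.3, 340.8] 0.8
scene jaw_post [289.2, 288.3] 0.94
scene jar_mid [188.1, 422.4] 0.8
scene jar_mid [225.5, 303.5] 0.61
scene jar_mouth [161.7, 433.6] 0.86
scene jar_mouth [225.9, 303.3] 0.2
scene cap_mid [201.7, 302.9] 0.89
scene cap_mid [174.9, 244.9] 0.59
scene vice [243.1, 305.1] 0.7
{'time': 0.6, 'qpos': array([ 1.08602238e+00,  3.41969223e-01,  1.52413516e+00,  5.41132883e-06,
        1.27539284e+00, -1.46009169e-01]), 'qvel': array([ 6.38764053e-05, -3.29503199e-04,  1.82781092e-03, -1.21588589e-04,
        6.24088060e-04, -9.89926743e-04]), 'joint_efforts': array([-1.33720354e-05, -4.30932963e+01, -2.44394195e+01,  7.18763773e-02,
        4.83099546e-02, -1.20790273e-05]), 'tool_pos': array([0.17445349, 0.49517279, 0.2267442 ]), 'tool_rot': array([3.14149748e+00, 8.76243452e-06, 2.80282630e+00]), 'contact_force': array([ 0.01612431,  0.02110282, -0.27507364]), 'torque': array([ 0.03879656, -0.00651485, -0.007903  ]), 'opening': 0.09186219601402353}
```

View pics/top1.png

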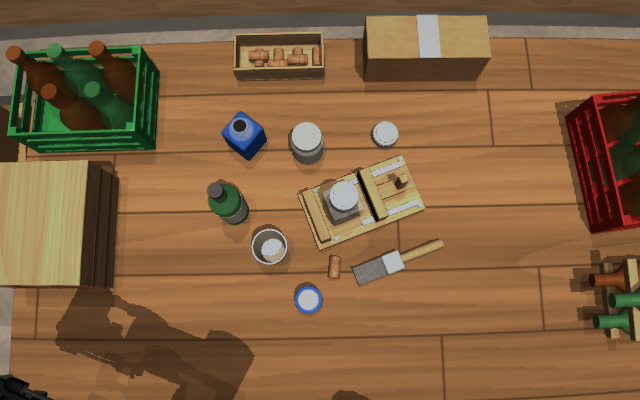

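View pics/scene1.png

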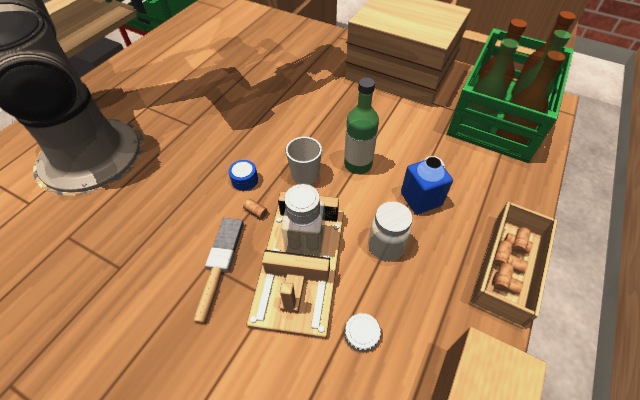

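Top view: the vice sits around pixel (205,362), with the fence at left (215,315), the steel cap at (197,344), the jaw at (192,374) and the post near (181,400). The blue look-alikes are at (135,243) and (298,308). Next I measure the vice and cap from the depth.

Run:
```python
from h import *
for c in ["top","scene"]:
    im,D=robot.read_camera(c)
    print(c,"cam",-robot.get_calibration(c)["R"].T@robot.get_calibration(c)["t"], robot.get_calibration(c)["camera_matrix"][0][0])
    for l,h in [("jaw_post",.1),("cap_mid",.13),("vice",0)]:
        for d in robot.tip_of(l,c)[:1]: print(" tip",l,d["pixel"],at_height(c,d["pixel"],h).round(4))
    for l in ["jaw_post","cap","vice"]:
        o=robot.outline_of(l,c)
        if not o: print("none",l);continue
        m=o[0]["region"]; P=cloud(c,D,m); print(" ",l,m.sum(),round(o[0]["confidence"],2),o[0]["pixel"],P.min(0).round(3),P.max(0).round(3))
        np.save(f"{c}_{l}.npy",P)
        if l=="cap":
            T=P[(P[:,2]>.142)]; print("   captop",len(T),np.median(T[:,2]),(T.min(0)+T.max(0))/2, T.max(0)-T.min(0), cv2.minEnclosingCircle(T[:,:2].astype(np.float32)))
    # neighbourhood cloud
    P=cloud(c,D,np.ones(D.shape,bool)); np.save(c+"_all.npy",P)
    for n,lo,hi in [("board",.014,.022),("jaw/fence tops",.062,.072),("post top",.095,.105)]:
        Q=P[(P[:,2]>lo)&(P[:,2]<hi)]
        cen=at_height(c,robot.tip_of("vice",c)[0]["pixel"],0)
        Q=Q[np.hypot(*(Q[:,:2]-cen[:2]).T)<.17]
        print(n,len(Q),Q.mean(0).round(4),cv2.minAreaRect(Q[:,:2].astype(np.float32)*1000) if len(Q)>3 else "")
```

```text
top cam [0.34687385 0.07027214 1.08506003] 510.23906657968706
 tip jaw_post [177.0, 401.1] [ 0.585  -0.0892  0.1   ]
 tip cap_mid [299.9, 308.9] [0.3489 0.0972 0.13  ]
 tip vice [210.6, 338.8] [0.5375 0.0332 0.    ]
  jaw_post 1234 0.66 [189.3, 379.0] [ 0.507 -0.118  0.015] [ 0.614 -0.007  0.104]
  cap 752 0.76 [197.7, 342.3] [0.513 0.001 0.104] [0.569 0.057 0.154]
   captop 667 0.14850885927735416 [0.54146838 0.02863464 0.14825369] [0.05491757 0.05467445 0.01110074] ((0.5410915017127991, 0.028290698304772377), 0.027979066595435143)
  vice 5622 0.88 [199.2, 373.9] [ 0.454 -0.149 -0.006] [0.657 0.12  0.15 ]
board 4088 [ 0.5159 -0.0233  0.0177] ((542.3840942382812, 14.658889770507812), (293.10626220703125, 306.964111328125), 71.75588989257812)
jaw/fence tops 1352 [0.547  0.0295 0.0667] ((543.9013061523438, 65.46859741210938), (250.44137573242188, 241.9942626953125), 57.8670768737793)
post top 979 [0.6155 0.0593 0.1   ] ((624.1517333984375, 10.295951843261719), (203.75547790527344, 173.81881713867188), 25.928991317749023)
scene cam [ 0.74068867 -0.26707701  0.62589518] 379.0257088852126
 tip jaw_post [286.9, 286.8] [ 0.5852 -0.0933  0.1   ]
 tip cap_mid [175.8, 243.3] [0.4237 0.0324 0.13  ]
 tip vice [240.8, 305.4] [0.5379 0.0355 0.    ]
  jaw_post 2251 0.84 [270.7, 295.2] [ 0.484 -0.108 -0.   ] [0.618 0.011 0.103]
  cap 747 0.95 [173.5, 240.7] [ 0.305  0.072 -0.002] [0.379 0.154 0.04 ]
  return _methods._mean(a, axis=axis, dtype=dtype,
  ret = ret.dtype.type(ret / rcount)
Traceback (most recent call last):
ValueError: zero-size array to reduction operation minimum which has no identity
```

Run:
```python
from h import *
P=np.load("top_vice.npy")
B=P[(P[:,2]>.012)&(P[:,2]<.16)]
r=cv2.minAreaRect(B[:,:2].astype(np.float32)*1000);print("all",r)
T=P[(P[:,2]>.060)&(P[:,2]<.073)]
post=np.array([.585,-.091]);cap=np.array([.541,.0285])
# split tops by projection on post->cap direction
u=cap-post;u/=np.linalg.norm(u);print("dir",u,np.arctan2(u[1],u[0]))
s=(T[:,:2]-cap)@u
print(np.histogram(s,bins=20))
for n,m in [("fence",s>.03),("jaw",s<-.03)]:
    Q=T[m,:2].astype(np.float32)*1000; print(n,len(Q),cv2.minAreaRect(Q),Q.mean(0), cv2.fitLine(Q,cv2.DIST_HUBER,0,.01,.01).ravel())
S=np.load("scene_jaw_post.npy")
for n,A in (("scene",S),("top",np.load("top_jaw_post.npy"))):
    Q=A[(A[:,2]>.094)&(A[:,2]<.106)];print(n,len(Q),Q.mean(0),cv2.minAreaRect(Q[:,:2].astype(np.float32)*1000))
    Q=A[(A[:,2]>.062)&(A[:,2]<.071)];print(n,"jawtop",len(Q),Q.mean(0),cv2.minAreaRect(Q[:,:2].astype(np.float32)*1000),cv2.fitLine(Q[:,:2].astype(np.float32)*1000,cv2.DIST_HUBER,0,.01,.01).ravel())
im,_=robot.read_camera("top"); save("c1.png",cv2.resize(im[140:270,280:450],None,fx=4.5,fy=4.5,interpolation=cv2.INTER_CUBIC))
```

```text
all ((555.1317749023438, -15.525344848632812), (130.98056030273438, 246.2504425048828), 20.097135543823242)
dir [-0.3455234   0.93841014] 1.9235928034355614
(array([  5,  15,   0,   0,   0, 111, 262, 256,   0,   0,   0,   0,   0,
         0,   0,   0,   0,  39, 273, 275]), array([-0.13667142, -0.12638776, -0.1161041 , -0.10582043, -0.09553677,
       -0.08525311, -0.07496944, -0.06468578, -0.05440211, -0.04411845,
       -0.03383479, -0.02355112, -0.01326746, -0.00298379,  0.00729987,
        0.01758353,  0.0278672 ,  0.03815086,  0.04843453,  0.05871819,
        0.06900185]))
fence 587 ((518.9694213867188, 82.01687622070312), (109.28224182128906, 22.159866333007812), 20.03736686706543) [518.3148    81.985756] [9.3938345e-01 3.4286842e-01 5.1841034e+02 8.2052605e+01]
jaw 649 ((572.3776245117188, -62.20539093017578), (110.58157348632812, 81.46449279785156), 20.081693649291992) [561.8318  -37.11005] [ 9.3837827e-01  3.4560990e-01  5.6126422e+02 -3.5662735e+01]
scene 147 [ 0.58594963 -0.09622523  0.09983204] ((585.2644653320312, -95.73616790771484), (17.676074981689453, 17.345783233642578), 21.855398178100586)
scene jawtop 989 [ 0.56531648 -0.0389062   0.06703688] ((573.3204956054688, -63.64851379394531), (109.82350158691406, 85.56108856201172), 19.710569381713867) [ 9.3942165e-01  3.4276375e-01  5.6457501e+02 -3.7579899e+01]
top 78 [ 0.58354686 -0.09439349  0.09866857] ((584.097900390625, -94.87632751464844), (17.99440574645996, 17.914413452148438), 15.305244445800781)
top jawtop 608 [ 0.56133798 -0.03673133  0.06604219] ((565.2467651367188, -38.17259979248047), (96.26028442382812, 92.15528869628906), 57.016422271728516) [ 9.3816924e-01  3.4617695e-01  5.6124200e+02 -3.5640121e+01]
```

View pics/c1.png

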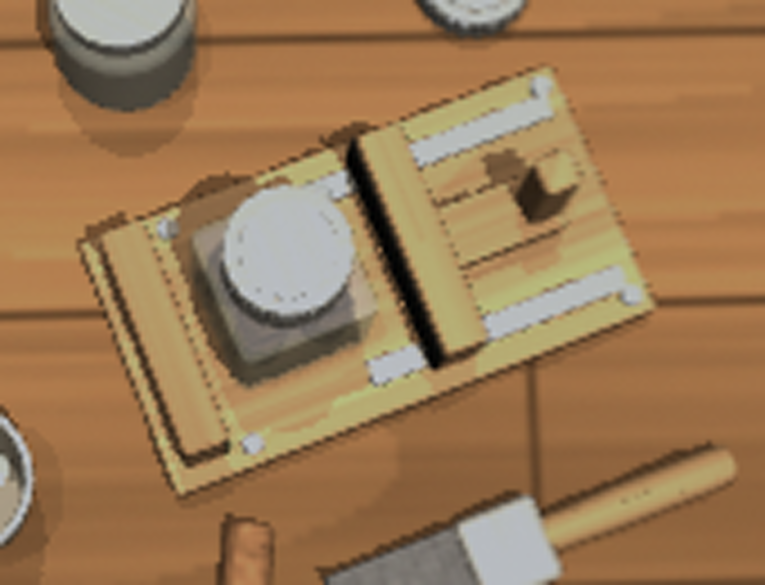

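```bash
cat >> h.py <<'E'
def delta(pos,yaw,cmd=None):
    """tool-frame shift/turn from the present pose (tool straight down)"""
    s=robot.observe(); p=np.array(s["tool_pos"]) if cmd is None else np.array(cmd[:3]); y=s["tool_rot"][2] if cmd is None else cmd[3]
    d=np.array(pos)-p; c,sn=np.cos(y),np.sin(y)
    return dict(tx=round(c*d[0]+sn*d[1],4),ty=round(sn*d[0]-c*d[1],4),tz=round(-d[2],4),yaw=round(-((yaw-y+np.pi)%(2*np.pi)-np.pi),4))
E
python3 - <<'E'
from h import *
P=np.load("top_all.npy")
Q=P[(P[:,2]>.16)&(P[:,2]<.25)&(P[:,0]>.3)&(P[:,0]<.8)&(abs(P[:,1])<.4)]
print(len(Q),Q.mean(0),Q.min(0),Q.max(0))
print(delta([.5847,-.0955,.27],.350+np.pi/2))
E
```

```text
311 [0.53901772 0.25639604 0.20324877] [0.52721949 0.24351282 0.16031403] [0.55591494 0.27315479 0.21889033]
{'tx': np.float64(-0.5832), 'ty': np.float64(-0.4208), 'tz': np.float64(-0.0432), 'yaw': np.float64(0.882)}
```

Request:
apply_moves(plan=[{"tx":0,"ty":0,"tz":-0.045,"yaw":0.0,"grip":1},{"tx":-0.05,"ty":-0.036,"tz":-0.045,"yaw":0.15,"grip":1},{"tx":-0.1,"ty":-0.072,"tz":-0.045,"yaw":0.3,"grip":1},{"tx":-0.15,"ty":-0.108,"tz":-0.045,"yaw":0.45,"grip":1},{"tx":-0.2,"ty":-0.144,"tz":-0.045,"yaw":0.6,"grip":1},{"tx":-0.25,"ty":-0.18,"tz":-0.045,"yaw":0.75,"grip":1},{"tx":-0.3,"ty":-0.216,"tz":-0.045,"yaw":0.882,"grip":1},{"tx":-0.35,"ty":-0.252,"tz":-0.045,"yaw":0.882,"grip":1}])

```text
time: 2.45
tool_pos: [0.4218, 0.1394, 0.272]
tool_rot: [3.14, -0.0, 1.919]
contact_force: [1.5, 1.2, 0.8]
opening: 0.0914
```

Run:
```python
from h import *
s=robot.observe();print(s["tool_pos"],s["tool_rot"],s["qpos"],s["time"]);print(delta([.5847,-.0955,.16],.350+np.pi/2))
```

```text
[0.42175733 0.13938051 0.27202813] [ 3.14049891e+00 -5.07901301e-05  1.91922483e+00] [ 1.46123092e-01  1.55902800e-01  1.64778079e+00  2.77066793e-04
  1.33684784e+00 -2.02369474e-01] 2.45
{'tx': np.float64(-0.2764), 'ty': np.float64(0.073), 'tz': np.float64(0.112), 'yaw': np.float64(-0.0016)}
```

Request:
apply_moves(plan=[{"tx":-0.055,"ty":0.0146,"tz":0},{"tx":-0.11,"ty":0.029,"tz":0},{"tx":-0.165,"ty":0.0438,"tz":0},{"tx":-0.22,"ty":0.058,"tz":0},{"tx":-0.2764,"ty":0.073,"tz":0.03},{"tx":-0.2764,"ty":0.073,"tz":0.07},{"tx":-0.2764,"ty":0.073,"tz":0.112},{"tx":-0.2764,"ty":0.073,"tz":0.112}])

```text
schema error: expected keys tx, ty, tz, yaw, grip
```

Run:
```python
from h import *
s=robot.observe();print(s["tool_pos"],s["tool_rot"],s["qpos"],s["time"]);print(delta([.5847,-.0955,.05],.350+np.pi/2))
im,D=robot.read_camera("scene"); save("s2.png",im)
```

```text
[0.42175733 0.13938051 0.27202813] [ 3.14049891e+00 -5.07901301e-05  1.91922483e+00] [ 1.46123092e-01  1.55902800e-01  1.64778079e+00  2.77066793e-04
  1.33684784e+00 -2.02369474e-01] 2.45
{'tx': np.float64(-0.2764), 'ty': np.float64(0.073), 'tz': np.float64(0.222), 'yaw': np.float64(-0.0016)}
```

View pics/s2.png

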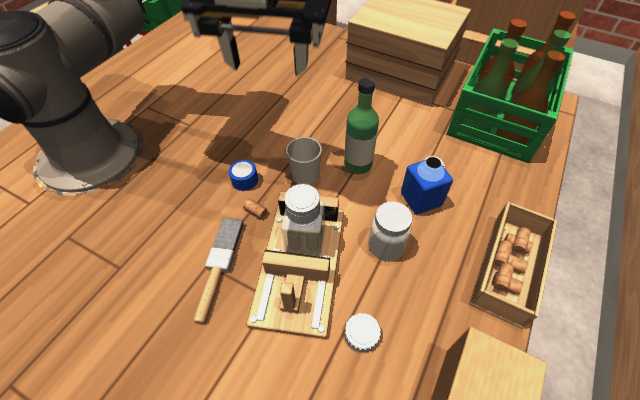

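The move was refused because every key is required. The picture shows the arm at the upper left and the scene unchanged, so I'll repeat it with full rows.

Request:
apply_moves(plan=[{"tx":-0.055,"ty":0.0146,"tz":0,"yaw":0,"grip":1},{"tx":-0.11,"ty":0.029,"tz":0,"yaw":0,"grip":1},{"tx":-0.165,"ty":0.0438,"tz":0,"yaw":0,"grip":1},{"tx":-0.22,"ty":0.058,"tz":0,"yaw":0,"grip":1},{"tx":-0.2764,"ty":0.073,"tz":0.03,"yaw":0,"grip":1},{"tx":-0.2764,"ty":0.073,"tz":0.07,"yaw":0,"grip":1},{"tx":-0.2764,"ty":0.073,"tz":0.112,"yaw":0,"grip":1},{"tx":-0.2764,"ty":0.073,"tz":0.112,"yaw":0,"grip":1}])

```text
time: 3.5
tool_pos: [0.5822, -0.0928, 0.1566]
tool_rot: [-3.136, -0.005, 1.921]
contact_force: [0.2, 0.4, 0.8]
opening: 0.0912
```

Run:
```python
from h import *
im,D=robot.read_camera("scene"); save("s3.png",im)
s=robot.observe();print(s["tool_pos"],s["tool_rot"],s["qpos"],s["time"]);print(delta([.5847,-.0955,.05],.350+np.pi/2))
```

```text
[ 0.58377847 -0.09307715  0.1592894 ] [-3.13975904e+00 -1.47348221e-03  1.92096292e+00] [-2.87759835e-01  5.21045551e-01  1.43146067e+00  9.87400728e-05
  1.19143695e+00 -6.37964458e-01] 3.55
{'tx': np.float64(-0.0026), 'ty': np.float64(0.0), 'tz': np.float64(0.1093), 'yaw': np.float64(0.0002)}
```

View pics/s3.png

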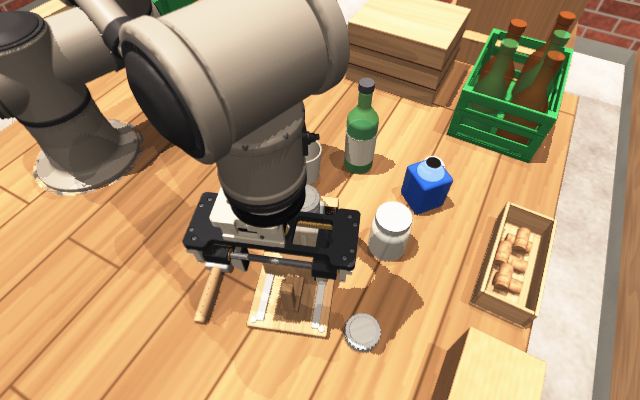

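The gripper straddles the post at (290,290), well aligned. I'll lower it and pinch.

Request:
apply_moves(plan=[{"tx":-0.001,"ty":0,"tz":0.03,"yaw":0,"grip":1},{"tx":-0.001,"ty":0,"tz":0.06,"yaw":0,"grip":1},{"tx":-0.001,"ty":0,"tz":0.09,"yaw":0,"grip":1},{"tx":-0.001,"ty":0,"tz":0.108,"yaw":0,"grip":1},{"tx":-0.001,"ty":0,"tz":0.108,"yaw":0,"grip":0},{"tx":-0.001,"ty":0,"tz":0.108,"yaw":0,"grip":-1},{"tx":-0.001,"ty":0,"tz":0.108,"yaw":0,"grip":-1},{"tx":-0.001,"ty":0,"tz":0.108,"yaw":0,"grip":-1}], force=55)

```text
time: 4.55
tool_pos: [0.585, -0.0945, 0.0526]
tool_rot: [3.14, 0.001, 1.921]
contact_force: [-0.6, -0.1, -0.6]
opening: 0.0562
```

Request:
apply_moves(plan=[{"tx":0,"ty":0,"tz":0,"yaw":0,"grip":-1},{"tx":0,"ty":0,"tz":0,"yaw":0,"grip":-1}])

```text
time: 4.8
tool_pos: [0.5845, -0.0944, 0.0518]
tool_rot: [3.142, 0.0, 1.921]
contact_force: [0.5, 0.3, 0.1]
opening: 0.0363
```

Request:
apply_moves(plan=[{"tx":0,"ty":0,"tz":0,"yaw":0,"grip":-1},{"tx":0,"ty":0,"tz":0,"yaw":0,"grip":-1},{"tx":0,"ty":0,"tz":0,"yaw":0,"grip":-1},{"tx":0,"ty":0,"tz":0,"yaw":0,"grip":-1}])

```text
time: 5.3
tool_pos: [0.5848, -0.0943, 0.0517]
tool_rot: [3.141, 0.0, 1.921]
contact_force: [2.8, 1.2, -2.0]
opening: 0.0174
```

Run:
```python
from h import *
s=robot.observe();print(s["tool_pos"],s["opening"],s["contact_force"])
d=np.array([.5715,-.061])-s["tool_pos"][:2];print("to home along y:",d@[-.343,.939],"x",d@[.939,.343])
```

```text
[ 0.58482578 -0.0942679   0.05167965] 0.017427545320961024 [ 2.84191069  1.2087484  -2.04296028]
to home along y: 0.035809298885356895 x -0.0011020207184982362
```

Request:
apply_moves(plan=[{"tx":0.004,"ty":0,"tz":0,"yaw":0,"grip":-1},{"tx":0.008,"ty":0,"tz":0,"yaw":0,"grip":-1},{"tx":0.012,"ty":0,"tz":0,"yaw":0,"grip":-1},{"tx":0.016,"ty":0,"tz":0,"yaw":0,"grip":-1},{"tx":0.02,"ty":0,"tz":0,"yaw":0,"grip":-1},{"tx":0.024,"ty":0,"tz":0,"yaw":0,"grip":-1},{"tx":0.028,"ty":0,"tz":0,"yaw":0,"grip":-1},{"tx":0.03,"ty":0,"tz":0,"yaw":0,"grip":-1}])

```text
time: 6.3
tool_pos: [0.576, -0.0702, 0.0518]
tool_rot: [3.14, 0.007, 1.92]
contact_force: [7.7, -17.0, -6.3]
opening: 0.0179
```

Request:
apply_moves(plan=[{"tx":0.001,"ty":0,"tz":0,"yaw":0,"grip":-1},{"tx":0.002,"ty":0,"tz":0,"yaw":0,"grip":-1}])

```text
time: 6.55
tool_pos: [0.5754, -0.0685, 0.0518]
tool_rot: [3.14, 0.007, 1.92]
contact_force: [8.4, -17.4, -7.2]
opening: 0.018
```

Run:
```python
from h import *
s=robot.observe();print(s["tool_pos"],s["opening"],s["contact_force"],s["contact_force"][:2]@[-.343,.939])
d=np.array([.5715,-.061])-s["tool_pos"][:2];print("to home along y:",d@[-.343,.939],"x",d@[.939,.343])
```

```text
[ 0.57542227 -0.06852312  0.05183165] 0.017955048762435193 [  8.44977807 -17.38211832  -7.20283158] -19.220082975439986
to home along y: 0.008409542914251184 x -0.001102579478411878
```

Request:
apply_moves(plan=[{"tx":0.0015,"ty":0,"tz":0,"yaw":0,"grip":-1},{"tx":0.003,"ty":0,"tz":0,"yaw":0,"grip":-1},{"tx":0.0045,"ty":0,"tz":0,"yaw":0,"grip":-1},{"tx":0.006,"ty":0,"tz":0,"yaw":0,"grip":-1}])

```text
time: 7.05
tool_pos: [0.5734, -0.0629, 0.0519]
tool_rot: [3.14, 0.007, 1.92]
contact_force: [9.4, -18.0, -7.5]
opening: 0.0176
```

Request:
apply_moves(plan=[{"tx":0.001,"ty":0,"tz":0,"yaw":0,"grip":-1},{"tx":0.002,"ty":0,"tz":0,"yaw":0,"grip":-1}])

```text
time: 7.3
tool_pos: [0.5727, -0.061, 0.0519]
tool_rot: [3.14, 0.007, 1.92]
contact_force: [7.9, -17.1, -6.9]
opening: 0.0178
```

Request:
apply_moves(plan=[{"tx":0.001,"ty":0,"tz":0,"yaw":0,"grip":-1},{"tx":0.002,"ty":0,"tz":0,"yaw":0,"grip":-1}])

```text
time: 7.55
tool_pos: [0.5724, -0.06, 0.0519]
tool_rot: [3.139, 0.008, 1.92]
contact_force: [9.5, -24.3, -8.1]
opening: 0.018
```

Contact force is rising. I'll press further.

Request:
apply_moves(plan=[{"tx":0.001,"ty":0,"tz":0,"yaw":0,"grip":-1},{"tx":0.002,"ty":0,"tz":0,"yaw":0,"grip":-1}])

```text
time: 7.8
tool_pos: [0.5724, -0.0599, 0.052]
tool_rot: [3.139, 0.011, 1.92]
contact_force: [10.3, -30.2, -11.9]
opening: 0.0178
```

Request:
apply_moves(plan=[{"tx":0.001,"ty":0,"tz":0,"yaw":0,"grip":-1},{"tx":0.002,"ty":0,"tz":0,"yaw":0,"grip":-1},{"tx":0.002,"ty":0,"tz":0,"yaw":0,"grip":-1}])

```text
time: 8.18
tool_pos: [0.5723, -0.0599, 0.052]
tool_rot: [3.138, 0.014, 1.92]
contact_force: [11.6, -35.8, -12.5]
opening: 0.0174
```

Request:
apply_moves(plan=[{"tx":0.002,"ty":0,"tz":0,"yaw":0,"grip":-1},{"tx":0.003,"ty":0,"tz":0,"yaw":0,"grip":-1},{"tx":0.003,"ty":0,"tz":0,"yaw":0,"grip":-1},{"tx":0.003,"ty":0,"tz":0,"yaw":0,"grip":-1}])

```text
time: 8.68
tool_pos: [0.5722, -0.0595, 0.0521]
tool_rot: [3.138, 0.018, 1.92]
contact_force: [13.9, -46.5, -15.2]
opening: 0.0178
```

Request:
apply_moves(plan=[{"tx":0,"ty":0,"tz":0,"yaw":0,"grip":0.0},{"tx":0,"ty":0,"tz":0,"yaw":0,"grip":0.0},{"tx":0,"ty":0,"tz":0,"yaw":0,"grip":0.0},{"tx":0,"ty":0,"tz":0,"yaw":0,"grip":0.0},{"tx":-0.006,"ty":0,"tz":-0.05,"yaw":0,"grip":0.5},{"tx":-0.006,"ty":0,"tz":-0.11,"yaw":0,"grip":1},{"tx":-0.006,"ty":0,"tz":-0.17,"yaw":0,"grip":1},{"tx":-0.06,"ty":0,"tz":-0.19,"yaw":0,"grip":1}])

```text
time: 9.68
tool_pos: [0.5895, -0.1023, 0.2471]
tool_rot: [3.135, 0.004, 1.926]
contact_force: [1.0, -0.5, -0.7]
opening: 0.0814
```

Run:
```python
from h import *
s=robot.observe();print(s["tool_pos"],s["qpos"])
for c in ["top","scene"]:
    im,D=robot.read_camera(c); save(c+"4.png",im)
    P=cloud(c,D,np.ones(D.shape,bool));np.save(c+"_all4.npy",P)
    Q=P[(P[:,2]>.14)&(P[:,2]<.156)&(np.hypot(P[:,0]-.536,P[:,1]-.04)<.045)]
    print(c,len(Q),Q.mean(0),cv2.minEnclosingCircle(Q[:,:2].astype(np.float32)),Q.min(0),Q.max(0))
```

```text
[ 0.58951562 -0.10227175  0.24711663] [-3.00425342e-01  4.60846238e-01  1.28282138e+00  1.15755442e-03
  1.39062265e+00 -6.56057599e-01]
top 686 [0.53569698 0.04194995 0.14825397] ((0.5365597605705261, 0.041884567588567734), 0.027980977669358253) [0.50896838 0.01453204 0.1401163 ] [0.56443988 0.06918926 0.15345592]
scene 294 [0.54121475 0.0226695  0.14836126] ((0.5385959148406982, 0.02607927843928337), 0.020357316359877586) [0.51865856 0.01298475 0.14015796] [0.55882353 0.03714627 0.15217115]
```

View pics/top4.png

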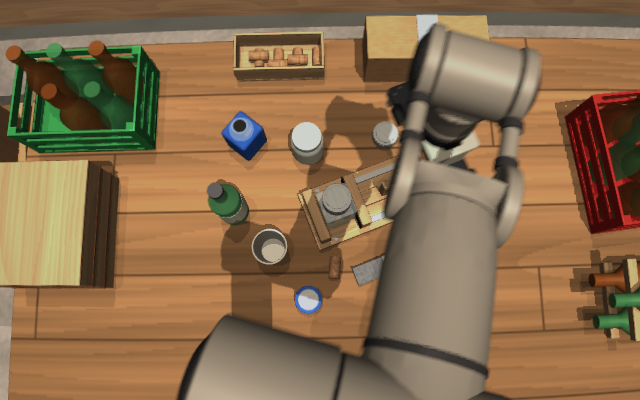

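View pics/scene4.png

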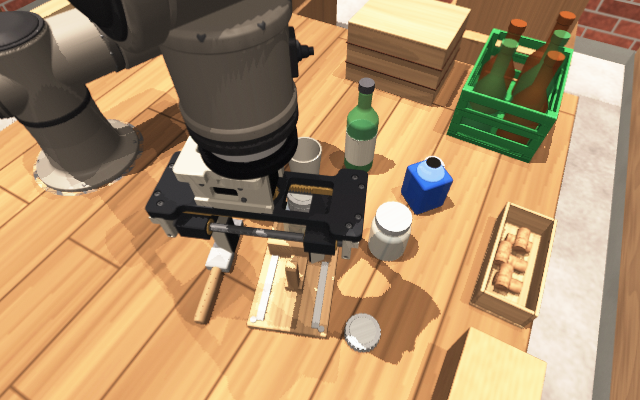

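Run:
```python
from h import *
im=cv2.imread("pics/top4.png"); cv2.imwrite("pics/c4.png",cv2.resize(im[150:260,290:400],None,fx=5,fy=5,interpolation=cv2.INTER_CUBIC))
y=np.array([-.343,.939]);x=np.array([.939,.343])
for f in ["top_all.npy","top_all4.npy"]:
    P=np.load(f);o=np.array([.537,.0343])
    v=(P[:,:2]-o)@y;h=(P[:,:2]-o)@x
    m=(P[:,2]>.062)&(P[:,2]<.072)&(abs(h)<.05)
    for lo,hi in((-.09,-.02),(.03,.08)):
        q=v[m&(v>lo)&(v<hi)];print(f,len(q),np.percentile(q,[1,5,50,95,99]).round(4))
```

```text
top_all.npy 558 [-0.0861 -0.0848 -0.0737 -0.0628 -0.0621]
top_all.npy 525 [0.0402 0.0412 0.0511 0.0609 0.0618]
top_all4.npy 489 [-0.0495 -0.0486 -0.0391 -0.0293 -0.0266]
top_all4.npy 535 [0.0399 0.0408 0.0509 0.061  0.0618]
```

View pics/c4.png

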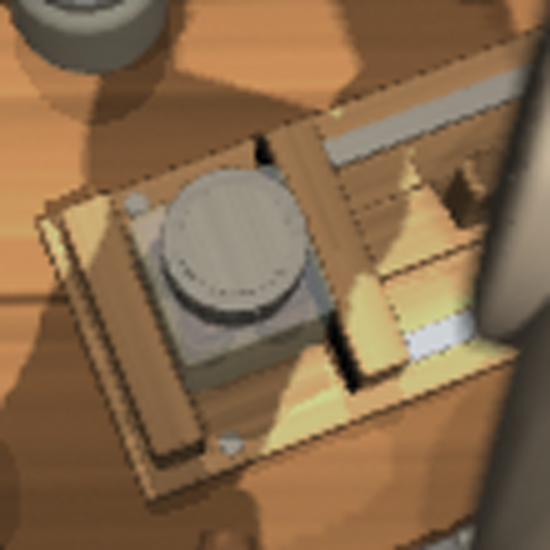

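Jar sits squarely between fence and jaw (gap about 66–67 mm), cap centre about (0.536, 0.042). Next I go to the cap.

Run:
```python
from h import *
s=robot.observe();print(s["tool_pos"],s["tool_rot"]);print(delta([.5363,.0415,.22],.91))
```

```text
[ 0.59041011 -0.10836019  0.24487399] [3.13660253 0.00577334 1.91859236]
{'tx': np.float64(0.1593), 'ty': np.float64(0.0002), 'tz': np.float64(0.0249), 'yaw': np.float64(1.0086)}
```

Request:
apply_moves(plan=[{"tx":0.03,"ty":0,"tz":0,"yaw":0.15,"grip":1},{"tx":0.06,"ty":0,"tz":0,"yaw":0.3,"grip":1},{"tx":0.09,"ty":0,"tz":0,"yaw":0.45,"grip":1},{"tx":0.12,"ty":0,"tz":0.0,"yaw":0.6,"grip":1},{"tx":0.15,"ty":0,"tz":0.01,"yaw":0.75,"grip":1},{"tx":0.159,"ty":0,"tz":0.025,"yaw":0.9,"grip":1},{"tx":0.159,"ty":0,"tz":0.025,"yaw":1.0,"grip":1},{"tx":0.159,"ty":0,"tz":0.025,"yaw":1.0,"grip":1}])

```text
time: 10.78
tool_pos: [0.5331, 0.0454, 0.2161]
tool_rot: [-3.14, 0.001, 0.923]
contact_force: [-0.4, 0.4, 0.1]
opening: 0.0921
```

Request:
apply_moves(plan=[{"tx":0,"ty":0,"tz":0,"yaw":0,"grip":1},{"tx":0,"ty":0,"tz":0,"yaw":0,"grip":1}])

```text
time: 11.02
tool_pos: [0.5337, 0.0446, 0.2167]
tool_rot: [-3.142, -0.0, 0.922]
contact_force: [0.4, -1.2, 0.0]
opening: 0.0918
```

Run:
```python
from h import *
s=robot.observe();print(s["tool_pos"],s["tool_rot"],s["qpos"],s["contact_force"]);print(delta([.5363,.0415,.114],.91))
```

```text
[0.53374884 0.04463391 0.216737  ] [-3.14157989e+00 -1.38716934e-04  9.21701163e-01] [-5.97729321e-02  3.69480990e-01  1.51142267e+00  1.28543838e-04
  1.26062250e+00  5.89283000e-01] [ 0.39868074 -1.23229712  0.04483577]
{'tx': np.float64(-0.001), 'ty': np.float64(0.0039), 'tz': np.float64(0.1027), 'yaw': np.float64(0.0117)}
```

Request:
apply_moves(plan=[{"tx":-0.001,"ty":0.004,"tz":0.02,"yaw":0,"grip":1},{"tx":-0.001,"ty":0.004,"tz":0.05,"yaw":0,"grip":1},{"tx":-0.001,"ty":0.004,"tz":0.08,"yaw":0,"grip":1},{"tx":-0.001,"ty":0.004,"tz":0.103,"yaw":0,"grip":1},{"tx":-0.001,"ty":0.004,"tz":0.103,"yaw":0,"grip":1},{"tx":-0.001,"ty":0.004,"tz":0.103,"yaw":0,"grip":1}])

```text
time: 11.78
tool_pos: [0.537, 0.0414, 0.1147]
tool_rot: [3.14, -0.001, 0.921]
contact_force: [0.0, 0.2, 0.0]
opening: 0.092
```

Run:
```python
from h import *
im,D=robot.read_camera("scene"); save("s5.png",im[100:350,100:420])
s=robot.observe();print(s["tool_pos"],s["tool_rot"],s["qpos"],s["contact_force"]);print(delta([.5363,.0415,.114],.92))
```

```text
[0.5371528  0.04134621 0.11491342] [ 3.13983485e+00 -1.25311755e-03  9.20917383e-01] [-6.55151737e-02  4.80343277e-01  1.64302297e+00  8.87635484e-05
  1.01606899e+00  5.84318200e-01] [-0.29106656 -0.16400745 -0.22442783]
{'tx': np.float64(-0.0004), 'ty': np.float64(-0.0008), 'tz': np.float64(0.0009), 'yaw': np.float64(0.0009)}
```

View pics/s5.png

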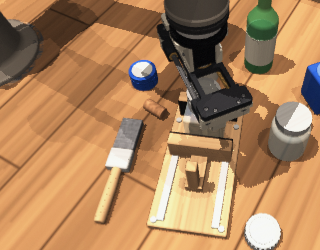

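The gripper is down around the cap with no contact force, and the jaw at about (145,200) in the crop is in place. Closing.

Request:
apply_moves(plan=[{"tx":0,"ty":0,"tz":0,"yaw":0,"grip":-1},{"tx":0,"ty":0,"tz":0,"yaw":0,"grip":-1},{"tx":0,"ty":0,"tz":0,"yaw":0,"grip":-1},{"tx":0,"ty":0,"tz":0,"yaw":0,"grip":-1},{"tx":0,"ty":0,"tz":0,"yaw":0,"grip":-1},{"tx":0,"ty":0,"tz":0,"yaw":0,"grip":-1},{"tx":0,"ty":0,"tz":0,"yaw":0,"grip":-1},{"tx":0,"ty":0,"tz":0,"yaw":0,"grip":-1}], force=55)

```text
time: 12.82
tool_pos: [0.5363, 0.0415, 0.1138]
tool_rot: [-3.141, -0.0, 0.921]
contact_force: [-2.1, 1.1, 2.3]
opening: 0.055
```

Run:
```python
from h import *
s=robot.observe();print(s["tool_pos"],s["tool_rot"],s["contact_force"],s["torque"],s["opening"])
```

```text
[0.53628724 0.04154595 0.11375669] [-3.14140418e+00 -1.27872378e-04  9.20863148e-01] [-2.0958858   1.10532417  2.31869627] [ 0.10591598  0.31218629 -0.01136027] 0.05498374177851149
```

Request:
apply_moves(plan=[{"tx":0,"ty":0,"tz":0,"yaw":-0.07,"grip":-1},{"tx":0,"ty":0,"tz":0,"yaw":-0.14,"grip":-1},{"tx":0,"ty":0,"tz":0,"yaw":-0.21,"grip":-1},{"tx":0,"ty":0,"tz":0,"yaw":-0.28,"grip":-1}])

```text
time: 13.32
tool_pos: [0.5368, 0.0412, 0.1142]
tool_rot: [3.14, -0.0, 1.202]
contact_force: [-0.8, -0.4, 3.5]
opening: 0.0548
```

Run:
```python
from h import *
s=robot.observe();print(s["tool_pos"],s["tool_rot"],s["contact_force"],s["torque"],s["opening"])
im,D=robot.read_camera("scene"); save("s6.png",cv2.resize(im[150:340,200:400],None,fx=3,fy=3))
```

```text
[0.53683329 0.04122329 0.11421139] [ 3.14031579e+00 -3.60291295e-04  1.20243893e+00] [-0.83268029 -0.40819527  3.51566385] [-0.13695212  0.26165594 -0.2235733 ] 0.05481074238213148
```

View pics/s6.png

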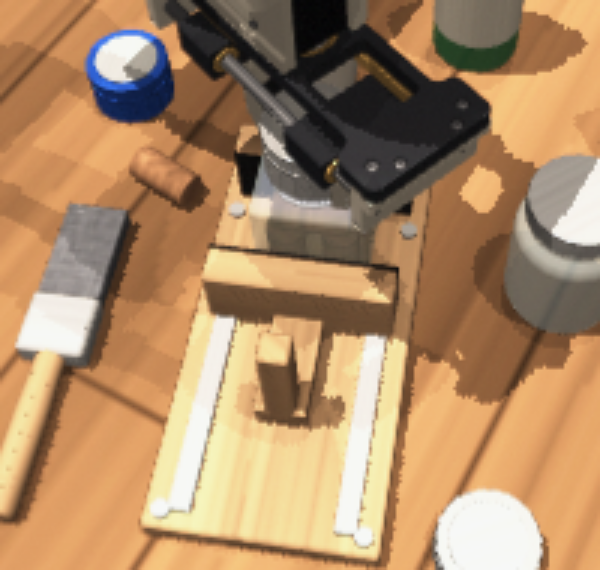

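Jar front face (at about (320,230) in the crop) is still parallel to the jaw, and the torque is about 0.22 N m. I'll continue the turn.

Request:
apply_moves(plan=[{"tx":0,"ty":0,"tz":0,"yaw":-0.1,"grip":-1},{"tx":0,"ty":0,"tz":0,"yaw":-0.2,"grip":-1},{"tx":0,"ty":0,"tz":0,"yaw":-0.3,"grip":-1},{"tx":0,"ty":0,"tz":0,"yaw":-0.4,"grip":-1},{"tx":0,"ty":0,"tz":0,"yaw":-0.5,"grip":-1},{"tx":0,"ty":0,"tz":0,"yaw":-0.6,"grip":-1},{"tx":0,"ty":0,"tz":0,"yaw":-0.7,"grip":-1}])

```text
time: 14.25
tool_pos: [0.5383, 0.041, 0.1153]
tool_rot: [3.137, 0.002, 1.902]
contact_force: [1.0, -0.5, 9.2]
opening: 0.055
```

Run:
```python
from h import *
s=robot.observe();print(s["tool_pos"],s["tool_rot"],s["contact_force"],s["torque"],s["opening"],s["qpos"])
```

```text
[0.53833562 0.04102348 0.11530887] [3.13684848e+00 2.20657801e-03 1.90246323e+00] [ 0.95902671 -0.47420026  9.17345119] [-0.20785978 -0.09878478 -0.15928656] 0.055033607015356326 [-6.58100128e-02  4.80168941e-01  1.64202253e+00 -2.33321806e-04
  1.01417273e+00 -3.97359395e-01]
```

Request:
apply_moves(plan=[{"tx":0,"ty":0,"tz":0,"yaw":-0.08,"grip":-1},{"tx":0,"ty":0,"tz":0,"yaw":-0.16,"grip":-1},{"tx":0,"ty":0,"tz":0,"yaw":-0.24,"grip":-1}])

```text
time: 14.62
tool_pos: [0.5389, 0.0411, 0.1165]
tool_rot: [3.136, 0.004, 2.142]
contact_force: [-0.2, 1.0, 17.8]
opening: 0.0548
```

Run:
```python
from h import *
s=robot.observe();print(s["tool_pos"],s["tool_rot"],s["contact_force"],s["torque"],s["opening"],s["qpos"])
```

```text
[0.53893937 0.0411341  0.11645889] [3.13589466 0.00430645 2.14210268] [-0.17893797  1.02326562 17.82159837] [-0.00815832  0.14603253 -0.1346809 ] 0.05480743798429449 [-6.56036711e-02  4.78736467e-01  1.64074281e+00 -8.63969036e-05
  1.01497146e+00 -6.36876966e-01]
```

Request:
apply_moves(plan=[{"tx":0,"ty":0,"tz":0,"yaw":-0.04,"grip":-1},{"tx":0,"ty":0,"tz":0,"yaw":-0.04,"grip":-1},{"tx":0,"ty":0,"tz":0,"yaw":-0.04,"grip":-1}])

```text
time: 15.0
tool_pos: [0.539, 0.0412, 0.1167]
tool_rot: [3.136, 0.005, 2.18]
contact_force: [0.6, 0.8, 17.7]
opening: 0.0553
```

Run:
```python
from h import *
s=robot.observe();print(s["tool_pos"],s["tool_rot"],s["contact_force"],s["torque"],s["opening"])
im,D=robot.read_camera("scene"); save("s7.png",cv2.resize(im[150:340,200:400],None,fx=3,fy=3))
```

```text
[0.53899588 0.04117039 0.11668228] [3.13576152 0.00480985 2.17979179] [ 0.62118532  0.82705851 17.72618256] [-0.07096994  0.22268227  0.05906446] 0.05526077902636476
```

View pics/s7.png

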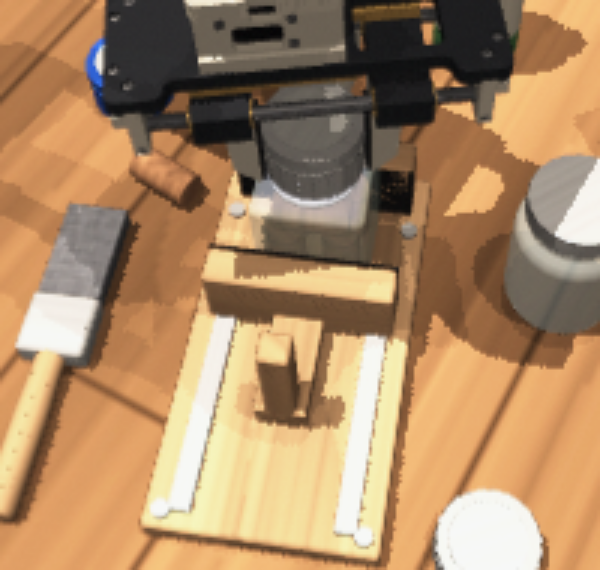

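The jar is still square and the torque has fallen to about zero with the cap pushing up, so the thread has let go. Lifting gently.

Request:
apply_moves(plan=[{"tx":0,"ty":0,"tz":-0.002,"yaw":0,"grip":-1},{"tx":0,"ty":0,"tz":-0.004,"yaw":0,"grip":-1},{"tx":0,"ty":0,"tz":-0.006,"yaw":0,"grip":-1}])

```text
time: 15.42
tool_pos: [0.5363, 0.0414, 0.1196]
tool_rot: [-3.141, -0.0, 2.18]
contact_force: [1.1, 0.6, -2.6]
opening: 0.0546
```

Free: the force is now only the cap's weight plus noise. I'll lift the rest.

Request:
apply_moves(plan=[{"tx":0,"ty":0,"tz":-0.006,"yaw":0,"grip":-1},{"tx":0,"ty":0,"tz":-0.012,"yaw":0,"grip":-1},{"tx":0,"ty":0,"tz":-0.018,"yaw":0,"grip":-1},{"tx":0,"ty":0,"tz":-0.024,"yaw":0,"grip":-1},{"tx":0,"ty":0,"tz":-0.029,"yaw":0,"grip":-1},{"tx":0,"ty":0,"tz":-0.033,"yaw":0,"grip":-1},{"tx":0,"ty":0,"tz":-0.033,"yaw":0,"grip":-1},{"tx":0,"ty":0,"tz":-0.033,"yaw":0,"grip":-1}])

```text
time: 16.42
tool_pos: [0.5362, 0.0415, 0.1526]
tool_rot: [-3.141, -0.0, 2.181]
contact_force: [-0.2, 0.7, -1.0]
opening: 0.055
```

Run:
```python
from h import *
im,D=robot.read_camera("scene"); save("s8.png",cv2.resize(im[120:310,200:400],None,fx=3,fy=3))
s=robot.observe();print(s["time"],s["tool_pos"],s["tool_rot"],s["contact_force"],s["torque"],s["opening"])
im,D=robot.read_camera("top"); save("t8.png",im)
for l in ["cap_mid","jar_mouth"]:
    for d in robot.tip_of(l,"scene"):print(l,d["pixel"],d["confidence"],at_height("scene",d["pixel"],.168 if l=="cap_mid" else .13))
```

```text
16.475 [0.53622507 0.04145319 0.15251036] [-3.14136174e+00 -2.66879844e-04  2.18082000e+00] [ 0.08208782 -0.17842795 -1.42171401] [-0.12350365  0.03123317  0.03179469] 0.0548813173075523
cap_mid [178.5, 302.8] 0.62 [0.53278504 0.0491294  0.168     ]
cap_mid [175.5, 243.0] 0.58 [0.4471811  0.00972998 0.168     ]
cap_mid [190.2, 303.4] 0.18 [0.54523965 0.02960707 0.168     ]
jar_mouth [194.6, 303.2] 0.82 [0.53331793 0.04619821 0.13      ]
jar_mouth [160.1, 434.9] 0.63 [0.69931879 0.22275382 0.13      ]
```

View pics/s8.png

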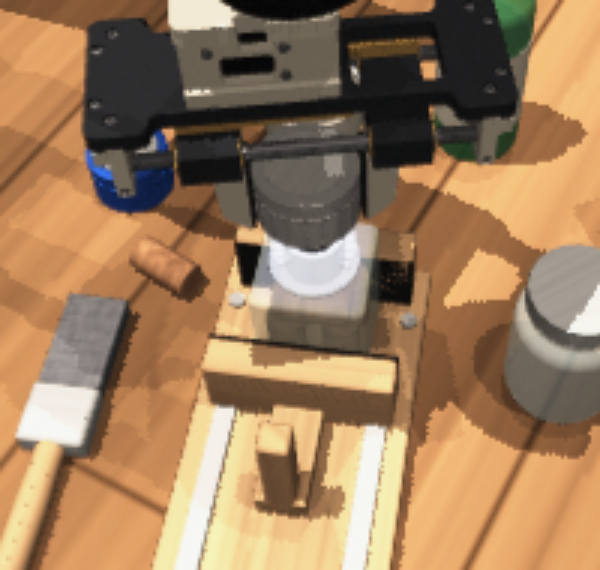

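View pics/t8.png

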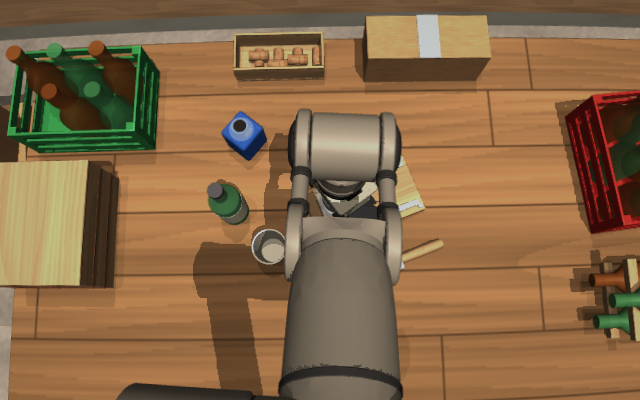

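Run:
```python
from h import *
print(robot.hand_in())
```

```text
the job is handed in; nothing more can be done
None
```

The jar is clamped in the vice, and its cap is off and held level above the mouth. I handed the job in at about 16.5 s of the 58 s, and no verdict was reported.

- **Clamping:** I pinched the post and slid the jaw home until it stalled, then pressed with about 48 N. In the top view the jar stood square between the jaw and the fence, with a gap of about 66–67 mm for the 66 mm jar.
- **Unscrewing:** I turned the cap about 1.26 rad anticlockwise. The torque fell to about 0 and the cap pushed up with about 18 N, which showed the thread had let go.
- **Lifting:** I raised the gripper straight up, 38.7 mm above where I gripped the cap. The only force left was about the weight of the cap.

**Last checks:**
- The fingers were open 55 mm around the 56 mm cap, so it is held.
- The tool was level, and within about 1 mm of the cap's measured centre from before the turn.
- In the picture the bare neck shows below the cap, with the jar still square in the vice. The bystanders I could see were where they had been.

**Not confirmed:**
- I did not measure the cap's own angle or height once it was off. Both come from the tool readings and assume it did not slip in the pads.
- The network's cap and mouth points were 5–8 mm from the tool axis in the last picture, inside the 15 mm limit. Two of its low-confidence cap detections were elsewhere; I took the one far off to be the blue look-alike.

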